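Hang the shelf label plate on its keyhole screw

ROBOT

A 6-joint arm with a two-finger parallel gripper is mounted at the origin on the work surface. World frame = base frame: x ahead of the robot, y to its left, z up, the work surface at z = 0. Lengths are in mm, angles in rad, forces in N, time in s.
With the tool pointing down it reaches from about 300 to 775 mm from the base axis. Payload 14.6 kg.
Tool frame: the origin (TCP) lies at the very end of the fingers, on their centre line; the grasp point (between the pads) lies 19 mm behind it (robot.pinch_z is the distance from the TCP to the grasp point, in mm); z points along the fingers, y is the direction in which the jaws open and shut (so a half turn about z gives the same grasp; the last joint's range is limited). The gripper opens to 85 mm and grips with 20 to 120 N. Pads are 22 mm wide; open, the fingers measure 114 mm over their backs; the gripper's body (76 mm by 85 mm) begins 54 mm behind the grasp point. The pads swing forward as they close: fully open they stand 13 mm farther back than shut.
Start: joints at [1.068, 0.3, 1.521, -0, 1.321, -0.067], TCP at [232.171, 498.584, 231.281] pointing down, gripper open.
Joint ranges: [-3.03, 3.03], [-0.79, 2.21], [0.23, 2.52], [-1.04, 4.18], [0, 3.07], [-2.55, 2.55]. Speed limits (rad/s): [2.22, 2.22, 2.57, 3.14, 3.14, 3.14].

INTERFACE

Orientations are given as a unit quaternion [x, y, z, w].
In Python, from workcell import robot gives the robot as it stands.
- The arm moves only by the tool move_arm, never from a script. Its argument "series" is a list of rows, each an object of numbers: "claw": the closure in counts, from 0 (fully open) to 255 (shut); "dx", "dy", "dz": the shift along the tool's x, y, z in m; "rx", "ry", "rz": the turn, a rotation vector about the tool's x, y, z in rad. In form: [{"claw": .., "dx": .., "dy": .., "dz": .., "rx": .., "ry": .., "rz": ..}, ...]. A call has 1 to 5 rows; each row is the pose to reach, as a shift and turn from the pose commanded when the call began, along the tool's axes at that moment; what a row does not reach only later rows make up. A row lasts 1/10 s, in which the tool goes at most 50 mm and 8.59 degrees, less where a joint would pass 70% of its speed; a pose out of reach is approached as far as the arm can. A call with a gripper value outside its range is refused whole. The fingers move at their own pace and stop on an object; "newtons" is the grip in N (left out, the last holds). Time passes only in rows, so rows that repeat a pose let the fingers close. It gives the time, the measured TCP pose, the force and the opening at its end, in the units of the state.
- robot.state(): the state, without advancing time (a new reading comes with each control period).
- robot.capture(name): name is "scene" or "top" or "wrist"; returns the picture (384x512x3 uint8, red, green, blue); there is no depth.
- robot.calibration(name): a dict with "mtx" (3x3 intrinsics, pixels), "k1" (the pictures are not rectified: a ray, as slopes to the right and down, at radius r is drawn at 1 + k1 r^2 times it, then the intrinsics apply), "R" (3x3) and "t" (3): a world point X has camera coordinates R X + t; the wrist camera has in their place "tool_from_camera" (4x4, takes a point from camera to tool coordinates, whose origin is the TCP and whose axes are the flange's). Camera axes: x right, y down, z forward; pixel columns grow to the right and rows downward; lengths in mm; the calibration is good to about 2 mm. A picture is of the moment at which its call begins: read the wrist's pose just before it. calibration takes no time and is no camera call.
- robot.finish_job(): hands the job in, once; it reports no verdict.
The state is a dict: "clock": time; "qpos": joint angles; "joint_velocities": joint speeds; "joint_torque": joint torques, N m; "tool_pos": TCP position; "tcp_rot": TCP orientation; "force": force on the tool from outside, world axes, zero at the start; "wrist_torque": the same for the moment, N m; "gripper_width": finger opening in mm.
Only numpy, scipy, OpenCV 4.12 (cv2) and the standard library are available. Lean on these libraries where they do the work, as an engineer would, in place of code of your own. Each camera call takes 0.05 s, during which the arm holds its last target.

TASK

Slide the aluminium label plate out of the nest from under its two cartons, leaving the cartons stacked upright in the nest. Then hang it on the screw of the leaning blue upright: put the keyhole's round hole over the screw head and pull the plate down the slope until it locks, flat on the upright, keyhole end up and label outwards, and let go. Do not knock the other things about.

Things in the scene. Friction and masses are not known exactly. Their poses are not given: they have to be found in the camera images.
- plate: The label plate: loose flat plain aluminium bar, 185 mm long (x), 60 mm wide (y), 6 mm thick (z), about 0.13 kg, blank paper label on its +z side. Origin under its centre; +x points to its keyhole end. At the start it lies flat, label up, tail under the cartons, the keyhole end sticking about 85 mm out of the nest's front, to be gripped across the 60 mm width.
- plate_hole (a point): Centre of the keyhole's round entry hole, half-way through the plate, 46 mm from the plate's centre along +x and 46.5 mm from its keyhole end; axes as the plate. The keyhole goes right through: a hole 21 mm across (eight-sided) that narrows like a funnel into a slot 10 mm wide running towards +x, whose end is 26 mm from this point.
- plate_slot_end (a point): Where the screw's shank sits when the plate hangs locked: in the slot, 23 mm from plate_hole along plate +x, half-way through the thickness; axes as the plate.
- plate_tail (a point): Middle of the plate's tail edge, 138.5 mm from plate_hole along plate -x; axes as the plate.
- rail: The label stand's blue perforated upright, fixed, leaning back (its face 42 degrees from the horizontal, looking to the robot and up): 260 mm long, 44 mm wide, 30 mm deep. Origin: middle of the face's lower end. x up the slope, y across, z out of the face (face at z = 0). The fingers have free room beside it. The plate slides off the slope unless the screw holds it.
- rail_slot (a point): Middle of the dark slot in the upright's face, at rail x = 188 mm; axes as rail. One fixed steel screw stands straight out of the slot, on the centre line (y = 0) but anywhere from x = -18 to +18 mm of here, another place each time: find it by touch or sight. Round head 14 mm across, 4 mm thick, underside 9 mm and top 13 mm off the face; shank 6 mm.
- nest: Fixed low aluminium U-frame on the bench round the stack; origin on the bench at its centre, -x is its open front. Walls 24 mm tall; inside 112 mm (x) by 126 mm (y). At the front, x = -58 mm, two stops leave an 86 mm opening through which the plate slides out along -x; they hold the cartons back.
- carton_low_center (a point): Centre of the lower cardboard carton, 100 (x) x 112 (y) x 36 mm (z), about 0.09 kg, lying on the plate's tail inside the nest.
- carton_top_center (a point): Centre of the upper carton, 80 x 90 x 28 mm, about 0.06 kg, on top of the lower one.
- mug: Bystander: white mug, 80 mm across, 90 mm tall; origin at its underside.
- screwdriver: Bystander: screwdriver lying on the bench; origin at its underside.
- wrench: Bystander: wrench lying on the bench; origin at its underside.
- tape: Bystander: cardboard ring, 90 mm across, 25 mm tall; origin at its underside.
- jar: Bystander: clear jar with a black cap, 64 mm across, 85 mm tall; origin at its underside.
- small_bin: Bystander: small open blue bin, 100 x 120 mm, 55 mm tall; origin at its underside.
- spray: Bystander: white bottle with a grey cap, 60 mm across, 170 mm tall; origin at its underside.
There are look-alikes about, which are no part of the job. There is more than one size of the nest; the job needs the largest.

How it is judged (in metres and radians):
On the way:
1. the plate's tail is out of the nest's front, the cartons still stacked in the nest (x of plate_tail in the frame of nest below -0.06 m and angle between each of carton_low_center, carton_top_center's own z axis and vertical below 0.12 rad and horizontal distance between carton_low_center and nest below 0.03 m and horizontal distance between carton_top_center and carton_low_center below 0.035 m and height (world z) of carton_top_center above 0.042 m), for 0.2 s.
At the end, for the whole second after the job is handed in: Plate at rest on the upright at the screw, released: flat on it (4 deg; underside, label out, under 4 mm off), along it (7 deg), keyhole end up, slot end within 7 mm of the centre line and 7 mm of the screw's range; cartons upright (7 deg), stacked (35 mm), in the nest (30 mm) (x of plate_slot_end in the frame of rail between 0.163 and 0.213 m and y of plate_slot_end in the frame of rail between -0.007 and 0.007 m and z of plate_slot_end in the frame of rail between -0.001 and 0.008 m and angle between the z axis of plate_slot_end and the z axis of rail, either way round below 0.07 rad and angle between the x axis of plate_slot_end and the x axis of rail, either way round below 0.12 rad and height (world z) of plate_slot_end above 0.1 m and x of plate_tail in the frame of rail below 0.08 m and linear speed of plate below 0.02 m/s and angle between each of carton_low_center, carton_top_center's own z axis and vertical below 0.12 rad and horizontal distance between carton_low_center and nest below 0.03 m and horizontal distance between carton_top_center and carton_low_center below 0.035 m and height (world z) of carton_top_center above 0.042 m and z of plate in the frame of rail below 0.004 m); the robot touches nothing.
It fails at once if a carton is tipped (over 23 degrees) (angle between any of carton_low_center, carton_top_center's own z axis and vertical above 0.4 rad).
It fails at once if a bystander is knocked away by more than 40 mm (distance of any of mug, screwdriver, wrench, tape, jar, small_bin, spray from where it was at the start of the episode above 0.04 m).
It also fails if it takes over 61 s, if anything falls off the work surface, if the arm or the gripper's body presses on something with over 40 N, if the wrist force passes 120 N, or if a joint passes its speed limit or range.

## Working session

There is one attempt and no reset: what is moved stays moved. The work goes in short steps, Python scripts to look and compute and a tool call to move; the robot and the scene stay as the last step left them, time stands still between calls to the robot, and variables do not carry over. Pictures are saved under pics/ and viewed, and the job is handed in when it is done.

Besides the shell and the picture viewer there is one more tool, called after "Call:" in YAML: its name, and indented under it one key for each argument. move_arm: Moves the arm, as the interface text tells. Its arguments: {"type":"object","properties":{"series":{"type":"array"},"newtons":{"type":"number"}},"required":["series"]}

```bash
ls; mkdir -p pics
python3 - <<'E'
from workcell import robot
import cv2
s=robot.state(); print(s)
for n in ["scene","top","wrist"]:
    im=robot.capture(n); cv2.imwrite(f"pics/{n}0.png",im[:,:,::-1])
    print(n,robot.calibration(n))
E
```

```text
pics
{'clock': 0.0, 'qpos': array([ 1.06838276e+00,  3.00487783e-01,  1.52159263e+00,  1.36009735e-05,
        1.32068557e+00, -6.66310868e-02]), 'joint_velocities': array([ 2.10257582e-03, -3.18088948e-04, -2.64395641e-03, -7.20763807e-05,
        8.32998162e-04,  1.36941405e-03]), 'joint_torque': array([-1.13591541e-03, -5.43501806e+01, -3.61799777e+01, -5.92271567e-05,
        4.01130645e-03,  3.47648574e-05]), 'tool_pos': array([232.06825953, 498.38442958, 230.70727442]), 'tcp_rot': array([ 2.16172818e-01,  9.76354940e-01, -5.61228330e-04, -1.70999012e-04]), 'force': array([-0.06967732,  0.30429078, -0.25252713]), 'wrist_torque': array([ 0.04914704,  0.01974518, -0.0043848 ]), 'gripper_width': 85.67796990691342}
scene {'mtx': array([[469.95793659,   0.        , 259.68089285],
       [  0.        , 469.95793659, 192.78788988],
       [  0.        ,   0.        ,   1.        ]]), 'k1': -0.13384433618006245, 'R': array([[-0.41472341,  0.90994381, -0.0025996 ],
       [ 0.630818  ,  0.28544546, -0.72151892],
       [-0.65579962, -0.30087066, -0.69238984]]), 't': array([ 224.26293271,
[... 297 characters left out ...]
243,  0.01466792, -0.17283009],
       [ 0.1732204 ,  0.0317642 , -0.98437073]]), 't': array([  46.08452419,  565.83641672, 1052.18466634])}
wrist {'mtx': array([[316.56343162,   0.        , 256.93174749],
       [  0.        , 316.56343162, 192.71801557],
       [  0.        ,   0.        ,   1.        ]]), 'k1': -0.005859232769324915, 'tool_from_camera': array([[-5.64952793e-04, -9.48257686e-01, -3.17501245e-01,
         8.14792600e+01],
       [ 9.99999541e-01, -7.81521043e-04,  5.54740509e-04,
        -1.57586631e+00],
       [-7.74170856e-04, -3.17500786e-01,  9.48257693e-01,
        -1.42198062e+02],
       [ 0.00000000e+00,  0.00000000e+00,  0.00000000e+00,
         1.00000000e+00]])}
```

View pics/scene0.png

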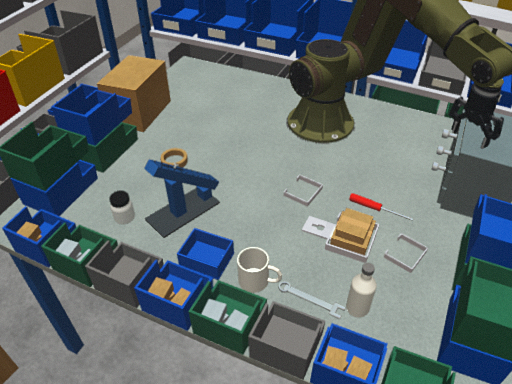

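View pics/top0.png

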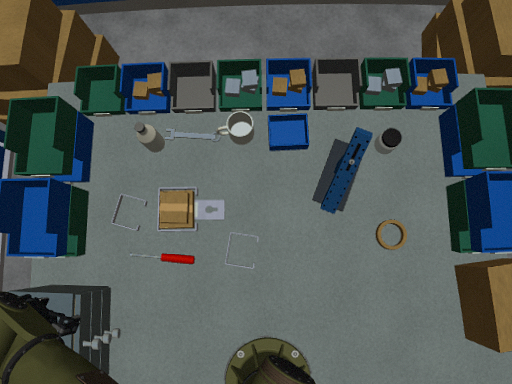

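View pics/wrist0.png

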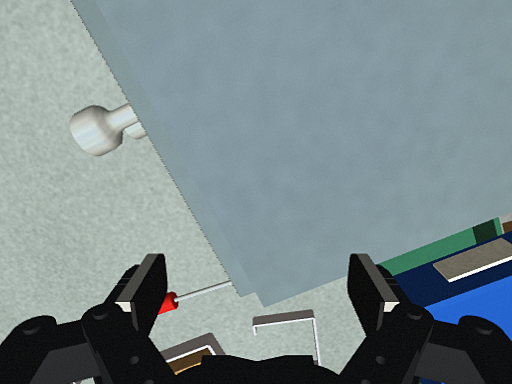

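The scene picture shows the plate at (320,226), its nest and cartons at (352,232), the upright at (183,190), and two empty nests at (303,188) and (406,250). The top picture shows the plate at (210,209), the nest at (177,209), the screw at about (351,160), and the empty nests at (129,211) and (242,251). I'll enlarge crops to check.

```bash
cat > h.py <<'E'
import numpy as np, cv2
from scipy.spatial.transform import Rotation as Ro
from scipy.optimize import least_squares
from workcell import robot
def cal(n):
    c=robot.calibration(n)
    if n=="wrist":
        s=robot.state(); T=np.eye(4); T[:3,:3]=Ro.from_quat(s['tcp_rot']).as_matrix(); T[:3,3]=s['tool_pos']
        W=np.linalg.inv(T@c['tool_from_camera']); return c['mtx'],c['k1'],W[:3,:3],W[:3,3]
    return c['mtx'],c['k1'],c['R'],c['t']
def proj(C,X):
    m,k,R,t=C; X=np.atleast_2d(X); p=X@R.T+t; q=p[:,:2]/p[:,2:]; q=q*(1+k*(q**2).sum(1,keepdims=True))
    return q@m[:2,:2].T+m[:2,2]
def ray(C,uv):
    m,k,R,t=C
    q=cv2.undistortPoints(np.array([[uv]],float),m,np.array([k,0,0,0,0.]))[0,0]
    return -R.T@t, R.T@np.array([q[0],q[1],1.])
def onz(C,uv,z):
    o,d=ray(C,uv); return o+d*(z-o[2])/d[2]
def crop(src,dst,x0,y0,x1,y1,f):
    im=cv2.imread(src)[y0:y1,x0:x1]; cv2.imwrite(dst,cv2.resize(im,None,fx=f,fy=f,interpolation=cv2.INTER_CUBIC))
E
python3 - <<'E'
from h import *
crop('pics/top0.png','pics/c1.png',150,180,234,240,9)
crop('pics/top0.png','pics/c2.png',305,115,405,220,5)
crop('pics/scene0.png','pics/c3.png',290,195,390,265,8)
crop('pics/scene0.png','pics/c4.png',140,145,230,240,6)
E
```

```text
(no output)
```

View pics/c1.png

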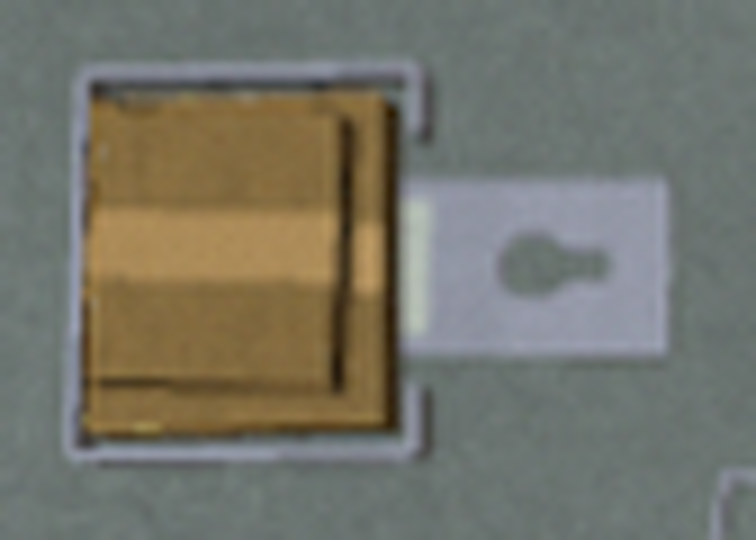

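View pics/c2.png

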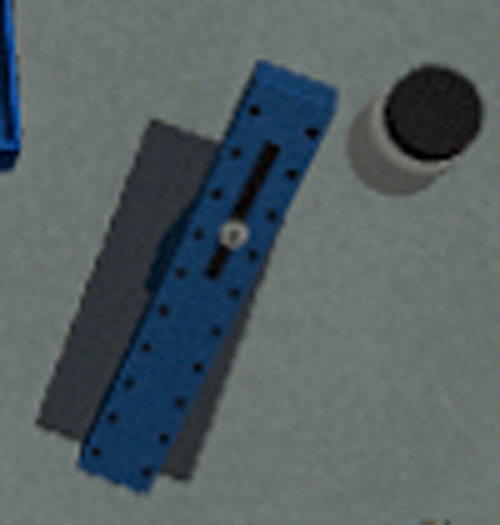

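View pics/c3.png

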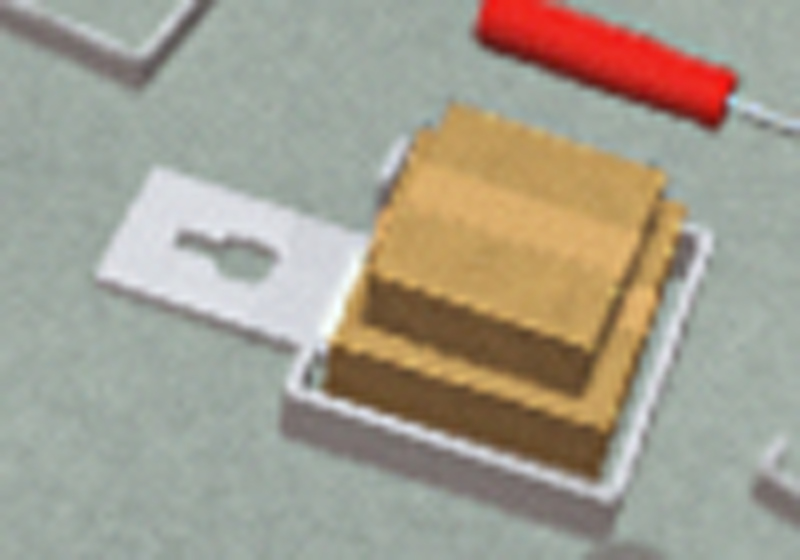

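View pics/c4.png

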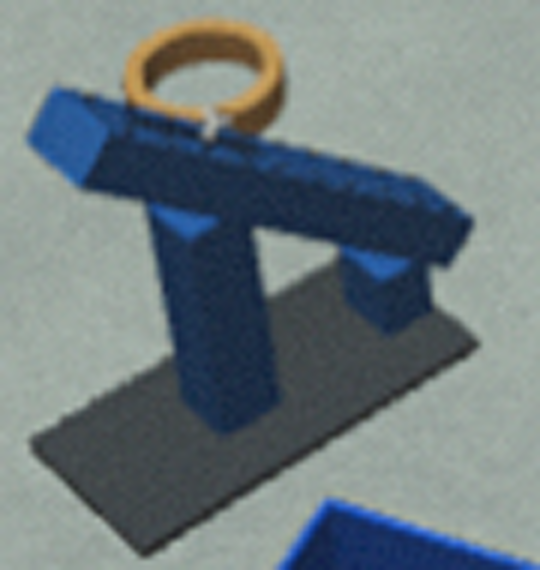

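```bash
cat > m1.py <<'E'
from h import *
T=cal('top');S=cal('scene')
f=lambda p,x0,y0,k:((p[0]+.5)/k-.5+x0,(p[1]+.5)/k-.5+y0)
for p in [(667,180),(667,353),(405,180),(405,355),(532,265)]:
    print('plate',p,onz(T,f(p,150,180,9),6).round(1))
for p in [(158,168),(98,275),(305,348)]:
    print('plate sc',p,onz(S,f(p,290,195,8),6).round(1))
for p in [(428,68),(425,458),(72,455),(82,68)]: print('nest',onz(T,f(p,150,180,9),24).round(1))
# rail
a=np.radians(42)
def RR(yaw,al=a):
    c,s=np.cos(yaw),np.sin(yaw); h=np.array([c,s,0]);
    x=np.cos(al)*h+np.array([0,0,np.sin(al)]); z=-np.sin(al)*h+np.array([0,0,np.cos(al)])
    return np.stack([x,np.cross(z,x),z],1)
# rail pts
tp=[((248,86),(260,22,0)),((329,119),(260,-22,0)),((80,465),(0,22,0)),((150,492),(0,-22,0))]
sp=[((110,130),(260,22,0)),((58,88),(260,-22,0)),((472,220),(0,22,0)),((415,178),(0,-22,0)),((85,188),(260,22,-30)),((445,265),(0,22,-30))]
sc=[(233,235)] # top screw
def res(v):
    R=RR(v[3]); o=v[:3]; r=[]
    for p,X in tp: r.append(proj(T,R@X+o)[0]-f(p,305,115,5))
    for p,X in sp: r.append(proj(S,R@X+o)[0]-f(p,140,145,6))
    r.append(proj(T,R@[v[4],0,13]+o)[0]-f((234,233),305,115,5))
    r.append(proj(S,R@[v[4],0,13]+o)[0]-f((213,118),140,145,6))
    return np.concatenate(r)
s=least_squares(res,[450,-200,50,-.4,188],loss='soft_l1')
print(s.x.round(3)); print(s.fun.reshape(-1,2).round(2))
E
python3 m1.py
```

```text
plate (667, 180) [530.  127.7   6. ]
plate (667, 353) [470.8 127.5   6. ]
plate (405, 180) [531.1 218.    6. ]
plate (405, 355) [471.  217.1   6. ]
plate (532, 265) [501.3 173.8   6. ]
plate sc (158, 168) [471.7 130.2   6. ]
plate sc (98, 275) [530.6 128.8   6. ]
plate sc (305, 348) [532.9 208.3   6. ]
nest [566.9 207.4  24. ]
nest [435.1 206.5  24. ]
nest [436.8 326.5  24. ]
nest [568.7 327.2  24. ]
[ 4.82991e+02 -1.81338e+02  5.13390e+01 -3.66000e-01  1.83839e+02]
[[ 0.3  -0.65]
 [ 0.47 -1.51]
 [-0.16  1.78]
 [ 0.1   1.54]
 [ 0.4   0.54]
 [-0.52 -0.09]
 [ 0.25 -0.32]
 [ 0.49 -0.11]
 [-0.4   0.88]
 [ 0.26  0.66]
 [-0.05 -0.01]
 [ 0.13 -0.68]]
```

```bash
cat >> h.py <<'E'
def go(pos,R,st=None):
    s=st or robot.state(); R0=Ro.from_quat(s['tcp_rot']).as_matrix()
    d=R0.T@(np.array(pos)-s['tool_pos'])/1000; rv=Ro.from_matrix(R0.T@R).as_rotvec()
    print('d',d.round(4),'r',rv.round(4)); return d,rv
def axes(y,z):
    y=np.array(y,float);z=np.array(z,float);z/=np.linalg.norm(z);y-=z*(y@z);y/=np.linalg.norm(y)
    return np.stack([np.cross(y,z),y,z],1)
DOWN=axes([1,0,0],[0,0,-1])
E
python3 -c "
from h import *
go([501,165,90],DOWN)"
```

```text
d [-0.3845 -0.1886  0.141 ] r [-8.000e-04  4.000e-04  1.135e+00]
```

Call:
move_arm:
  series:
    - {"claw": 0,"dx": -0.384,"dy": -0.189,"dz": 0.03,"rx": 0,"ry": 0,"rz": 1.135}
    - {"claw": 0,"dx": -0.384,"dy": -0.189,"dz": 0.03,"rx": 0,"ry": 0,"rz": 1.135}
    - {"claw": 0,"dx": -0.384,"dy": -0.189,"dz": 0.03,"rx": 0,"ry": 0,"rz": 1.135}
    - {"claw": 0,"dx": -0.384,"dy": -0.189,"dz": 0.03,"rx": 0,"ry": 0,"rz": 1.135}
    - {"claw": 0,"dx": -0.384,"dy": -0.189,"dz": 0.03,"rx": 0,"ry": 0,"rz": 1.135}

```text
clock: 0.65
tool_pos: [389.3, 302.5, 213.7]
tcp_rot: [0.561, 0.828, 0.0, 0.0]
force: [-0.2, 0.4, 0.7]
gripper_width: 85.2
```

```bash
python3 -c "
from h import *
print(robot.state()['tool_pos'])
go([501,165,200],DOWN)"
```

```text
[389.34225862 302.53624416 213.67499331]
d [-0.1691  0.0528  0.0137] r [ 1.00e-04 -0.00e+00  3.79e-01]
```

Call:
move_arm:
  series:
    - {"claw": 0,"dx": -0.169,"dy": 0.053,"dz": 0.014,"rx": 0,"ry": 0,"rz": 0.379}
    - {"claw": 0,"dx": -0.169,"dy": 0.053,"dz": 0.014,"rx": 0,"ry": 0,"rz": 0.379}
    - {"claw": 0,"dx": -0.169,"dy": 0.053,"dz": 0.014,"rx": 0,"ry": 0,"rz": 0.379}
    - {"claw": 0,"dx": -0.169,"dy": 0.053,"dz": 0.014,"rx": 0,"ry": 0,"rz": 0.379}
    - {"claw": 0,"dx": -0.169,"dy": 0.053,"dz": 0.014,"rx": 0,"ry": 0,"rz": 0.379}

```text
clock: 1.15
tool_pos: [502.5, 164.9, 199.0]
tcp_rot: [0.706, 0.708, -0.001, -0.0]
force: [-0.7, 0.2, 0.4]
gripper_width: 85.3
```

```bash
python3 -c "
from h import *
print(robot.state()['tool_pos'])
C=cal('wrist')
im=robot.capture('wrist');cv2.imwrite('pics/w1.png',im[:,:,::-1])
go([501,165,90],DOWN)
print(proj(C,[[530,127.7,6],[471,127.7,6],[501,174,6]]))"
```

```text
[502.53987595 164.88077008 199.03250321]
d [-0.0013 -0.0005  0.1092] r [-0.001   0.0002  0.0035]
[[281.86521885 197.21385381]
 [229.26835676 197.1342056 ]
 [256.04339227 156.53441239]]
```

View pics/w1.png

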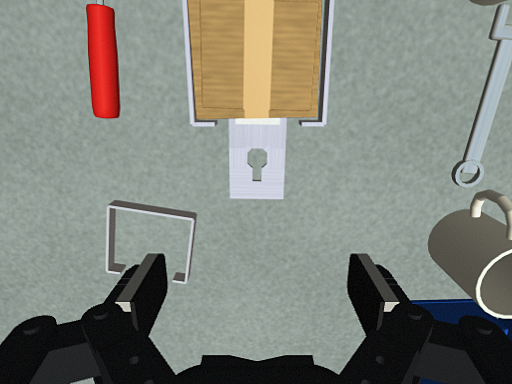

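Call:
move_arm:
  series:
    - {"claw": 45,"dx": 0,"dy": -0.001,"dz": 0.169,"rx": 0,"ry": 0,"rz": 0}
    - {"claw": 45,"dx": 0,"dy": -0.001,"dz": 0.169,"rx": 0,"ry": 0,"rz": 0}
    - {"claw": 45,"dx": 0,"dy": -0.001,"dz": 0.169,"rx": 0,"ry": 0,"rz": 0}
    - {"claw": 45,"dx": 0,"dy": -0.001,"dz": 0.169,"rx": 0,"ry": 0,"rz": 0}
    - {"claw": 45,"dx": 0,"dy": -0.001,"dz": 0.169,"rx": 0,"ry": 0,"rz": 0}
  newtons: 40

```text
clock: 1.7
tool_pos: [498.0, 168.1, 28.2]
tcp_rot: [0.705, 0.71, -0.002, -0.001]
force: [0.0, -0.1, 0.8]
gripper_width: 70.8
```

```bash
python3 -c "
from h import *
print(robot.state()['tool_pos'],robot.state()['force'],robot.state()['gripper_width'])
im=robot.capture('wrist');cv2.imwrite('pics/w2.png',im[:,:,::-1])
go([502,165,3],DOWN)"
```

```text
[498.00004296 168.07281155  28.24783764] [ 0.03854341 -0.05739685  0.77870348] 70.77867115825877
d [-0.0033  0.0027  0.0274] r [-0.0018  0.0004  0.0071]
```

View pics/w2.png

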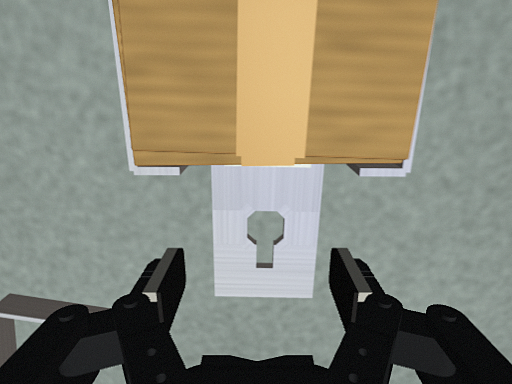

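```bash
python3 -c "
from h import *
C=cal('wrist');s=robot.state();print(s['clock'],s['tool_pos'],s['force'])
for p in [(215,297),(312,297),(213,200),(321,200),(266,228)]: print(onz(C,p,6).round(1))
go([502,165,6],DOWN)"
```

```text
1.75 [499.32577351 168.27308364  30.43632442] [ 1.00082648 -0.1583551   0.69033247]
[472.8 123.9   6. ]
[533.4 124.4   6. ]
[474.  188.3   6. ]
[534.4 188.7   6. ]
[503.9 171.3   6. ]
d [-0.0033  0.0027  0.0244] r [-0.0018  0.0004  0.0071]
```

Call:
move_arm:
  series:
    - {"claw": 45,"dx": -0.003,"dy": 0.0035,"dz": 0.018,"rx": 0,"ry": 0,"rz": 0.007}
    - {"claw": 45,"dx": -0.003,"dy": 0.0035,"dz": 0.018,"rx": 0,"ry": 0,"rz": 0.007}
    - {"claw": 45,"dx": -0.003,"dy": 0.0035,"dz": 0.018,"rx": 0,"ry": 0,"rz": 0.007}
    - {"claw": 45,"dx": -0.003,"dy": 0.0035,"dz": 0.018,"rx": 0,"ry": 0,"rz": 0.007}

```text
clock: 2.15
tool_pos: [504.1, 165.0, 14.3]
tcp_rot: [0.707, 0.707, 0.001, 0.001]
force: [-0.7, -0.4, -0.4]
gripper_width: 70.5
```

```bash
python3 -c "
from h import *
s=robot.state();print(s['clock'],s['tool_pos'],s['force'],s['joint_velocities'].round(3),s['gripper_width'])
C=cal('wrist')
im=robot.capture('wrist');cv2.imwrite('pics/w3.png',im[:,:,::-1])
s=robot.state();print(s['clock'],s['tool_pos'],s['force'],s['joint_velocities'].round(3))
go([503,165,3],DOWN)"
```

```text
2.15 [504.14315362 164.99544371  14.32731898] [-0.70132899 -0.37157447 -0.35815599] [-0.002  0.004  0.004  0.    -0.006 -0.001] 70.46109912416085
2.2 [504.09799293 164.92510073  14.11128945] [-0.30542842 -1.01874828  0.94871687] [-0.002  0.005  0.004  0.001 -0.004 -0.001]
d [ 0.0001 -0.0011  0.0111] r [ 0.0018 -0.0005 -0.0007]
```

View pics/w3.png

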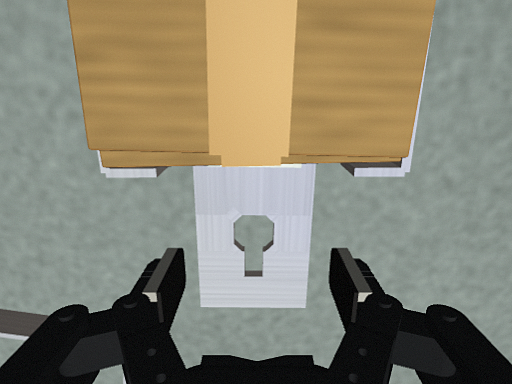

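Call:
move_arm:
  series:
    - {"claw": 45,"dx": 0,"dy": -0.002,"dz": 0.005,"rx": 0,"ry": 0,"rz": 0}
    - {"claw": 45,"dx": 0,"dy": -0.002,"dz": 0.011,"rx": 0,"ry": 0,"rz": 0}
    - {"claw": 45,"dx": 0,"dy": -0.002,"dz": 0.011,"rx": 0,"ry": 0,"rz": 0}

```text
clock: 2.5
tool_pos: [501.1, 164.5, 0.9]
tcp_rot: [0.707, 0.707, -0.001, -0.0]
force: [0.2, -0.1, 0.6]
gripper_width: 70.3
```

Call:
move_arm:
  series:
    - {"claw": 45,"dx": 0,"dy": 0,"dz": 0.003}
    - {"claw": 45,"dx": 0,"dy": 0,"dz": 0.003}

```text
invalid input
```

Call:
move_arm:
  series:
    - {"claw": 45,"dx": 0,"dy": 0.001,"dz": 0.002,"rx": 0,"ry": 0,"rz": 0}
    - {"claw": 45,"dx": 0,"dy": 0.001,"dz": 0.002,"rx": 0,"ry": 0,"rz": 0}

```text
clock: 2.7
tool_pos: [502.7, 164.5, -0.4]
tcp_rot: [0.707, 0.707, -0.0, -0.0]
force: [0.5, 1.1, 0.7]
gripper_width: 70.4
```

Call:
move_arm:
  series:
    - {"claw": 45,"dx": 0,"dy": 0,"dz": 0.002,"rx": 0,"ry": 0,"rz": 0}
    - {"claw": 45,"dx": 0,"dy": 0,"dz": 0.002,"rx": 0,"ry": 0,"rz": 0}

```text
clock: 2.9
tool_pos: [502.5, 164.6, -2.4]
tcp_rot: [0.707, 0.707, -0.0, -0.0]
force: [-0.3, -0.1, -0.1]
gripper_width: 70.0
```

Call:
move_arm:
  series:
    - {"claw": 45,"dx": 0,"dy": 0,"dz": 0.0015,"rx": 0,"ry": 0,"rz": 0}
    - {"claw": 120,"dx": 0,"dy": 0,"dz": 0.0015,"rx": 0,"ry": 0,"rz": 0}
    - {"claw": 120,"dx": 0,"dy": 0,"dz": 0.0015,"rx": 0,"ry": 0,"rz": 0}
    - {"claw": 120,"dx": 0,"dy": 0,"dz": 0.0015,"rx": 0,"ry": 0,"rz": 0}
  newtons: 50

```text
clock: 3.3
tool_pos: [502.8, 164.6, -3.4]
tcp_rot: [0.707, 0.707, 0.0, 0.0]
force: [-1.4, -0.4, 5.5]
gripper_width: 57.8
```

```bash
python3 -c "
from h import *
s=robot.state();print(s['clock'],s['tool_pos'],s['force'],s['wrist_torque'],s['gripper_width'])
im=robot.capture('wrist');cv2.imwrite('pics/w4.png',im[:,:,::-1])
"
```

```text
3.3 [502.78508294 164.62138117  -3.38343994] [-1.36498015 -0.41782103  5.47515242] [-0.13096985  0.36694347  0.04790629] 57.80769362938638
```

View pics/w4.png

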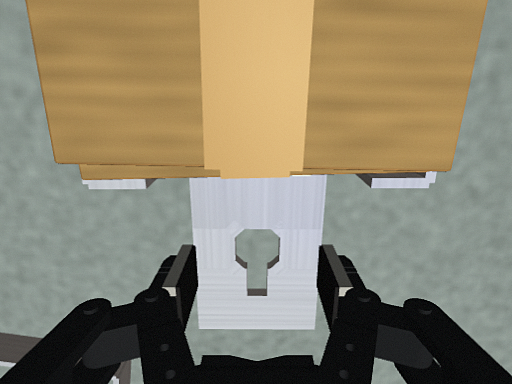

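Call:
move_arm:
  series:
    - {"claw": 120,"dx": 0,"dy": 0,"dz": 0,"rx": 0,"ry": 0,"rz": 0}
    - {"claw": 120,"dx": 0,"dy": 0,"dz": 0,"rx": 0,"ry": 0,"rz": 0}
  newtons: 50

```text
clock: 3.55
tool_pos: [502.8, 164.6, -3.4]
tcp_rot: [0.707, 0.707, 0.0, 0.0]
force: [-1.5, -0.7, 6.2]
gripper_width: 58.0
```

Call:
move_arm:
  series:
    - {"claw": 120,"dx": -0.002,"dy": 0,"dz": -0.0007,"rx": 0,"ry": 0,"rz": 0}
    - {"claw": 120,"dx": -0.007,"dy": 0,"dz": -0.0007,"rx": 0,"ry": 0,"rz": 0}
    - {"claw": 120,"dx": -0.015,"dy": 0,"dz": -0.0007,"rx": 0,"ry": 0,"rz": 0}
    - {"claw": 120,"dx": -0.02,"dy": 0,"dz": -0.0007,"rx": 0,"ry": 0,"rz": 0}
    - {"claw": 120,"dx": -0.02,"dy": 0,"dz": -0.0007,"rx": 0,"ry": 0,"rz": 0}
  newtons: 60

```text
clock: 4.05
tool_pos: [502.6, 143.7, -3.1]
tcp_rot: [0.708, 0.706, -0.0, -0.0]
force: [-0.3, -0.2, -0.8]
gripper_width: 57.5
```

```bash
python3 -c "
from h import *
im=robot.capture('wrist');cv2.imwrite('pics/w5.png',im[:,:,::-1])
im=robot.capture('scene');cv2.imwrite('pics/s5.png',im[:,:,::-1])
crop('pics/s5.png','pics/s5c.png',260,165,400,270,5)
"
```

```text
(no output)
```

View pics/w5.png

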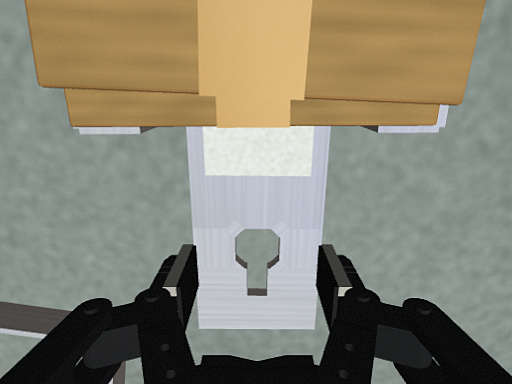

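View pics/s5c.png

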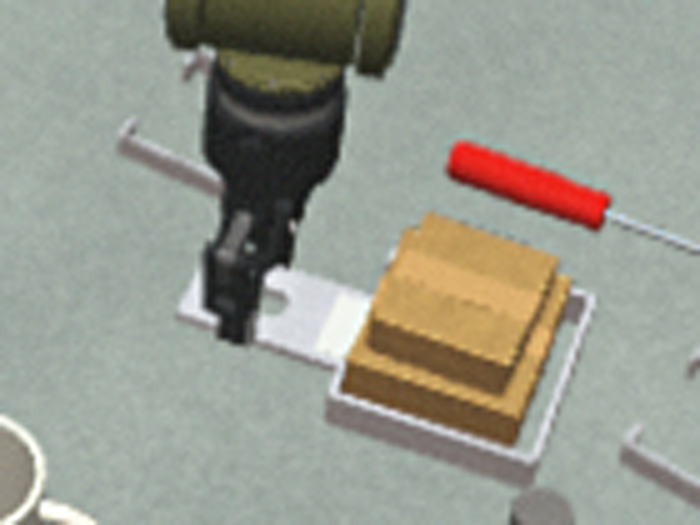

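Call:
move_arm:
  series:
    - {"claw": 120,"dx": -0.01,"dy": 0,"dz": 0,"rx": 0,"ry": 0,"rz": 0}
    - {"claw": 120,"dx": -0.02,"dy": 0,"dz": 0,"rx": 0,"ry": 0,"rz": 0}
    - {"claw": 120,"dx": -0.03,"dy": 0,"dz": 0,"rx": 0,"ry": 0,"rz": 0}
    - {"claw": 120,"dx": -0.04,"dy": 0,"dz": 0,"rx": 0,"ry": 0,"rz": 0}
    - {"claw": 120,"dx": -0.05,"dy": 0,"dz": 0,"rx": 0,"ry": 0,"rz": 0}

```text
clock: 4.65
tool_pos: [502.6, 93.6, -3.0]
tcp_rot: [0.708, 0.707, 0.0, 0.0]
force: [-0.2, 1.1, -0.4]
gripper_width: 57.6
```

Call:
move_arm:
  series:
    - {"claw": 120,"dx": -0.01,"dy": 0,"dz": 0,"rx": 0,"ry": 0,"rz": 0}
    - {"claw": 120,"dx": -0.02,"dy": 0,"dz": 0,"rx": 0,"ry": 0,"rz": 0}
    - {"claw": 120,"dx": -0.03,"dy": 0,"dz": 0,"rx": 0,"ry": 0,"rz": 0}
    - {"claw": 120,"dx": -0.04,"dy": 0,"dz": 0,"rx": 0,"ry": 0,"rz": 0}
    - {"claw": 120,"dx": -0.05,"dy": 0,"dz": 0,"rx": 0,"ry": 0,"rz": 0}

```text
clock: 5.15
tool_pos: [502.5, 43.7, -3.0]
tcp_rot: [0.707, 0.707, -0.0, 0.0]
force: [-0.2, -0.1, -0.3]
gripper_width: 57.7
```

Call:
move_arm:
  series:
    - {"claw": 120,"dx": -0.01,"dy": 0,"dz": 0,"rx": 0,"ry": 0,"rz": 0}
    - {"claw": 120,"dx": -0.02,"dy": 0,"dz": 0,"rx": 0,"ry": 0,"rz": 0}
    - {"claw": 120,"dx": -0.02,"dy": 0,"dz": 0,"rx": 0,"ry": 0,"rz": 0}
    - {"claw": 120,"dx": -0.02,"dy": 0,"dz": 0,"rx": 0,"ry": 0,"rz": 0}

```text
clock: 5.55
tool_pos: [502.5, 24.4, -3.0]
tcp_rot: [0.708, 0.707, 0.0, 0.0]
force: [-0.1, 0.0, -0.7]
gripper_width: 57.6
```

```bash
python3 -c "
from h import *
im=robot.capture('wrist');cv2.imwrite('pics/w6.png',im[:,:,::-1])
im=robot.capture('scene');cv2.imwrite('pics/s6.png',im[:,:,::-1])
crop('pics/s6.png','pics/s6c.png',260,165,400,270,5)
"
```

```text
(no output)
```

View pics/w6.png

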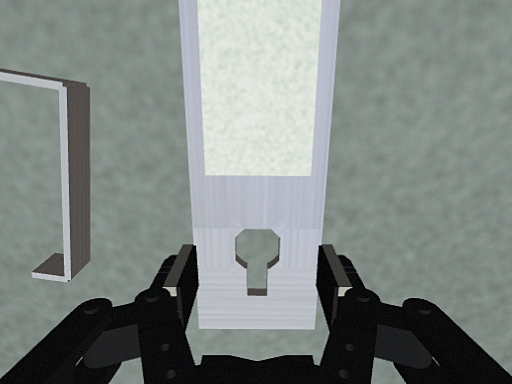

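View pics/s6c.png

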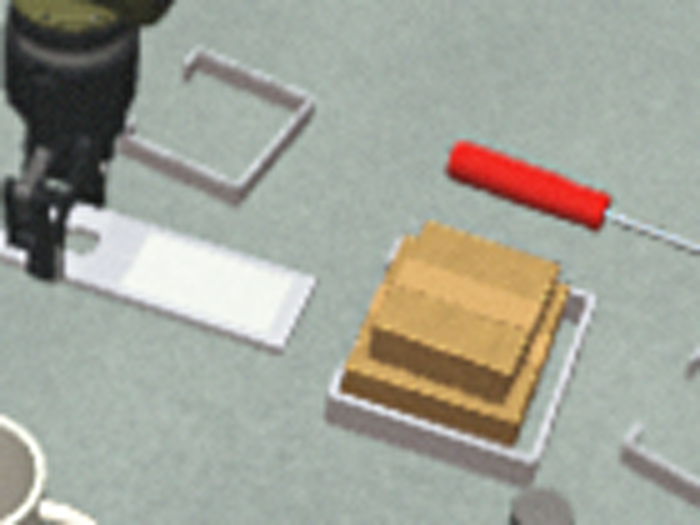

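```bash
python3 -c "
from h import *
crop('pics/w6.png','pics/w6c.png',180,215,340,335,5)
C=cal('wrist');s=robot.state();p0=s['tool_pos'];R=Ro.from_quat(s['tcp_rot']).as_matrix();print(p0,R.round(4))
for p in [(199,328.5),(314.5,328.5),(204.5,176),(311.5,176),(258,247)]:print(p,(R.T@(onz(C,p,6)-p0)).round(1))
"
```

```text
[502.50152155  24.8255309   -2.97541438] [[ 8.e-04  1.e+00  0.e+00]
 [ 1.e+00 -8.e-04  0.e+00]
 [ 0.e+00  0.e+00 -1.e+00]]
(199, 328.5) [-38.6 -30.6  -9. ]
(314.5, 328.5) [-38.7  29.3  -9. ]
(204.5, 176) [ 43.3 -23.4  -9. ]
(311.5, 176) [43.3 23.2 -9. ]
(258, 247) [ 8.7 -0.1 -9. ]
```

View pics/w6c.png

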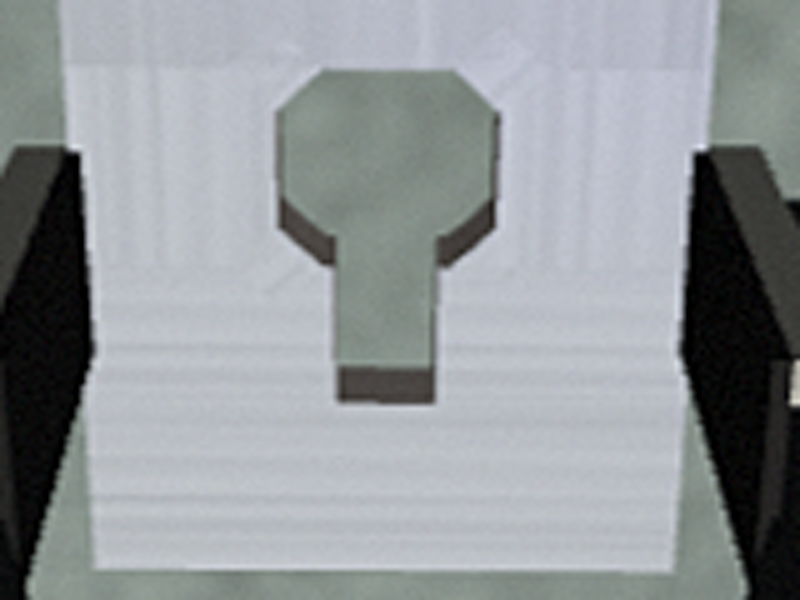

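```bash
cat >> h.py <<'E'
def RR(yaw,al=np.radians(42)):
    c,s=np.cos(yaw),np.sin(yaw); h=np.array([c,s,0]);
    x=np.cos(al)*h+np.array([0,0,np.sin(al)]); z=-np.sin(al)*h+np.array([0,0,np.cos(al)])
    return np.stack([x,np.cross(z,x),z],1)
def railgo(o,yaw,p):
    R=RR(yaw); RT=np.stack([-R[:,0],R[:,1],-R[:,2]],1); q=np.array(o)+R@p; print('target',q.round(1)); return go(q,RT)
O=[483,-181.3,51.3];YAW=-.366
E
python3 -c "
from h import *
d,r=railgo(O,YAW,[204,90,75])"
```

```text
target [ 609.9 -133.6  243.5]
d [-0.1583  0.1075 -0.2465] r [-0.4408 -0.6405 -1.1484]
```

Call:
move_arm:
  series:
    - {"claw": 120,"dx": 0,"dy": 0,"dz": -0.02,"rx": 0,"ry": 0,"rz": 0}
    - {"claw": 120,"dx": 0,"dy": 0,"dz": -0.06,"rx": 0,"ry": 0,"rz": 0}
    - {"claw": 120,"dx": 0,"dy": 0,"dz": -0.1,"rx": 0,"ry": 0,"rz": 0}
    - {"claw": 120,"dx": 0,"dy": 0,"dz": -0.15,"rx": 0,"ry": 0,"rz": 0}
    - {"claw": 120,"dx": -0.02,"dy": 0.01,"dz": -0.18,"rx": -0.06,"ry": -0.08,"rz": -0.14}
  newtons: 100

```text
clock: 6.15
tool_pos: [513.2, 5.2, 180.6]
tcp_rot: [0.662, 0.748, -0.005, 0.045]
force: [0.6, -0.2, -2.2]
gripper_width: 56.1
```

```bash
python3 -c "
from h import *
s=robot.state();print(s['gripper_width'],s['force'],s['wrist_torque'],s['qpos'])
d,r=railgo(O,YAW,[204,90,75])"
```

```text
56.059128914195085 [ 0.63220906 -0.18626746 -2.16181927] [-0.05515929  0.01561313 -0.02264026] [-0.03028083  0.23746934  1.72613013 -0.07215008  1.11670888 -0.12311674]
target [ 609.9 -133.6  243.5]
d [-0.1536  0.0819 -0.0476] r [-0.387  -0.5652 -1.0271]
```

Call:
move_arm:
  series:
    - {"claw": 120,"dx": -0.154,"dy": 0.082,"dz": -0.048,"rx": -0.387,"ry": -0.565,"rz": -1.027}
    - {"claw": 120,"dx": -0.154,"dy": 0.082,"dz": -0.048,"rx": -0.387,"ry": -0.565,"rz": -1.027}
    - {"claw": 120,"dx": -0.154,"dy": 0.082,"dz": -0.048,"rx": -0.387,"ry": -0.565,"rz": -1.027}
    - {"claw": 120,"dx": -0.154,"dy": 0.082,"dz": -0.048,"rx": -0.387,"ry": -0.565,"rz": -1.027}
    - {"claw": 120,"dx": -0.154,"dy": 0.082,"dz": -0.048,"rx": -0.387,"ry": -0.565,"rz": -1.027}

```text
clock: 6.65
tool_pos: [611.0, -136.8, 241.5]
tcp_rot: [0.381, 0.891, -0.045, 0.242]
force: [1.3, 0.5, -2.6]
gripper_width: 55.9
```

```bash
python3 -c "
from h import *
s=robot.state();print(s['gripper_width'],s['force'],s['wrist_torque'],s['qpos'])
d,r=railgo(O,YAW,[204,90,75])"
```

```text
55.92309850490342 [ 1.25284837  0.52571938 -2.58603791] [0.11688147 0.24497954 0.02830328] [-0.21020776  0.24736243  1.63458396 -0.24530296  0.80656977 -0.8445599 ]
target [ 609.9 -133.6  243.5]
d [ 0.0019  0.0017 -0.0031] r [-0.1532 -0.2198 -0.3998]
```

Call:
move_arm:
  series:
    - {"claw": 120,"dx": 0.002,"dy": 0.002,"dz": -0.003,"rx": -0.153,"ry": -0.22,"rz": -0.4}
    - {"claw": 120,"dx": 0.002,"dy": 0.002,"dz": -0.003,"rx": -0.153,"ry": -0.22,"rz": -0.4}
    - {"claw": 120,"dx": 0.002,"dy": 0.002,"dz": -0.003,"rx": -0.153,"ry": -0.22,"rz": -0.4}
    - {"claw": 120,"dx": 0.002,"dy": 0.002,"dz": -0.003,"rx": -0.153,"ry": -0.22,"rz": -0.4}
    - {"claw": 120,"dx": 0.002,"dy": 0.002,"dz": -0.003,"rx": -0.153,"ry": -0.22,"rz": -0.4}

```text
clock: 7.15
tool_pos: [607.9, -130.9, 241.5]
tcp_rot: [0.172, 0.919, -0.064, 0.35]
force: [0.1, 0.0, -1.7]
gripper_width: 56.0
```

```bash
python3 -c "
from h import *
im=robot.capture('scene');cv2.imwrite('pics/s7.png',im[:,:,::-1])
s=robot.state();C=cal('wrist');np.save('C7.npy',np.array([C[2].ravel().tolist()+C[3].tolist()]))
im=robot.capture('wrist');cv2.imwrite('pics/w7.png',im[:,:,::-1])
print(s['gripper_width'],s['tool_pos'],s['joint_velocities'].round(3),s['force'],s['qpos'])
d,r=railgo(O,YAW,[204,90,75])
R=RR(YAW);print(proj(C,np.array([R@p+O for p in [(184,0,13),(166,0,0),(210,0,0),(260,22,0),(260,-22,0)]])))
"
```

```text
55.75184378821443 [ 608.25556949 -130.88991419  241.77108224] [ 0.002  0.005 -0.019 -0.007  0.01   0.016] [ 0.80015837  0.43380742 -0.52918068] [-0.23683571  0.15701827  1.82283967 -0.20107298  0.44673797 -1.28757771]
target [ 609.9 -133.6  243.5]
d [-0.0027 -0.002   0.0003] r [-0.0007 -0.0057 -0.0049]
[[124.15149408 188.72894484]
 [128.05080904 158.69680665]
 [135.86977348 216.79281476]
 [171.41390256 274.99018172]
 [116.15983154 275.18158733]]
```

View pics/w7.png

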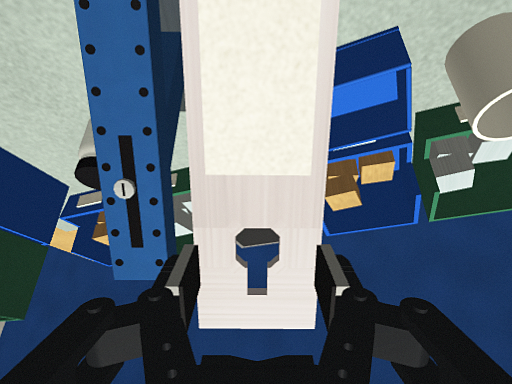

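View pics/s7.png

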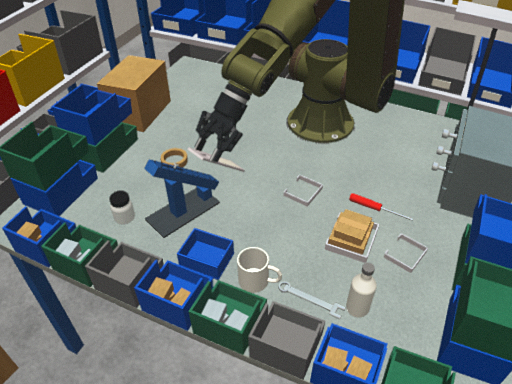

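```bash
python3 -c "
from h import *
crop('pics/w7.png','pics/w7c.png',60,100,200,300,4)
crop('pics/w7.png','pics/w7d.png',60,0,200,130,5)
"
```

```text
(no output)
```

View pics/w7c.png

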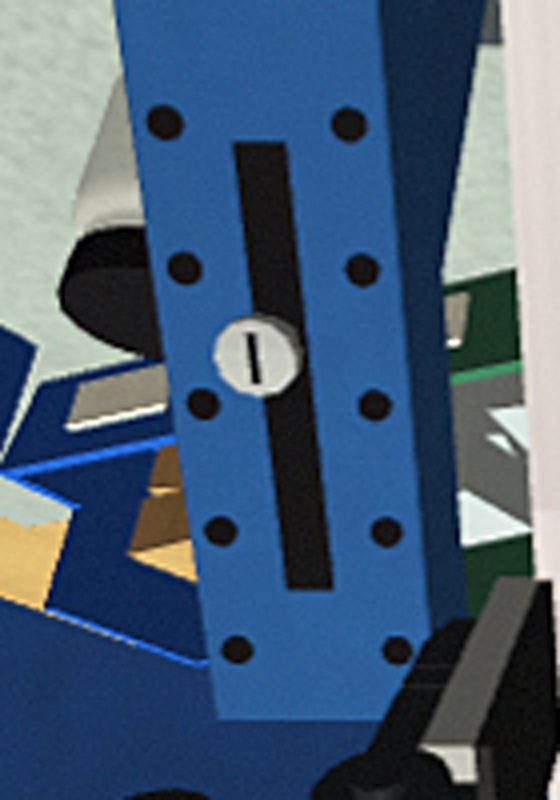

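View pics/w7d.png

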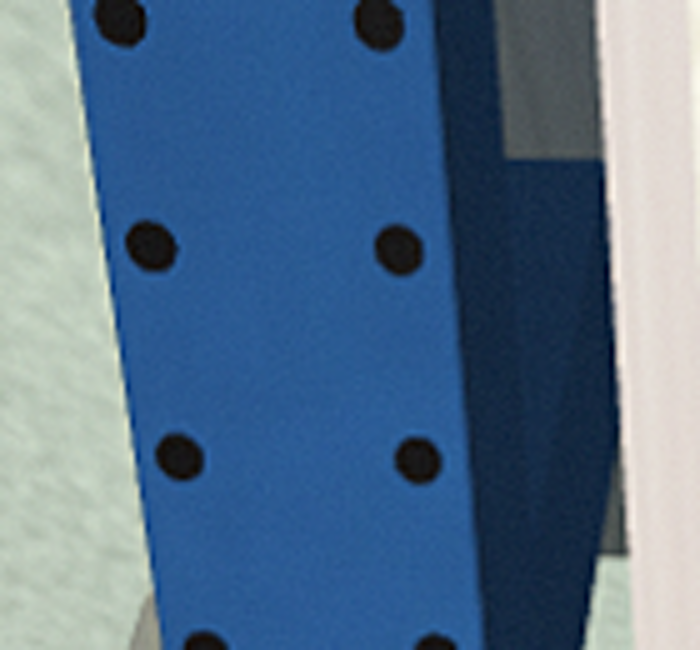

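```bash
cat > fit.py <<'E'
from h import *
v=np.load('C7.npy')[0];c=robot.calibration('wrist');C=(c['mtx'],c['k1'],v[:9].reshape(3,3),v[9:])
g=lambda x,y:(60+(x+.5)/4-.5,100+(y+.5)/4-.5); h=lambda x,y:(60+(x+.5)/5-.5,(y+.5)/5-.5)
L=[h(70,0),g(120,0),g(170,380)]; Rt=[h(433,0),h(483,630),g(430,610)]
def res(p,full=False):
    R=RR(YAW)@Ro.from_rotvec(p[3:6]).as_matrix();o=p[:3];r=[]
    P=lambda X:proj(C,R@np.array(X)+o)[0]
    for i,q in enumerate(L): r+=list(P((p[8+i],-22,0))-q)
    for i,q in enumerate(Rt): r+=list(P((p[11+i],22,0))-q)
    r+=list(P((260,-22,0))-g(218,718)); r.append(P((260,16,0))[1]-g(380,718)[1])
    r+=list(P((188-p[7],0,0))-g(260,142)); r+=list(P((188+p[7],0,0))-g(309,588))
    r+=list(P((p[6],0,13))-g(257,355))
    r+=[p[3]/.03,p[4]/.03]
    return np.array(r)
s=least_squares(res,[*O,0,0,0,184,27,100,150,180,100,150,230])
print(s.x.round(4));print(s.fun.round(2))
R=RR(YAW)@Ro.from_rotvec(s.x[3:6]).as_matrix()
print('screw head world',R@[s.x[6],0,13]+s.x[:3],'initial est',RR(YAW)@[183.84,0,13]+O)
E
python3 fit.py
```

```text
[ 4.888418e+02 -1.812388e+02  5.236210e+01 -6.200000e-03 -5.000000e-03
 -1.920000e-02  1.797242e+02  4.288850e+01  6.275940e+01  1.219038e+02
  1.887751e+02  6.228770e+01  1.383772e+02  2.354998e+02]
[ 0.67 -0.09 -1.21  0.17 -0.16  0.02 -0.17  0.01  0.05 -0.   -0.42  0.03
  0.01 -0.28  0.19  0.6  -0.03  0.97 -0.07 -0.31  0.04 -0.21 -0.17]
screw head world [ 603.58516752 -228.82777108  182.89572817] initial est [ 602.44836833 -227.08079865  183.9738534 ]
```

```bash
cat >> h.py <<'E'
YAW2=-.385;SX=180.
O2=np.array([603.6,-228.8,182.9])-RR(YAW2)@[SX,0,13]
E
python3 -c "
from h import *
print(O2);d,r=railgo(O2,YAW2,[188,0.3,27])"
```

```text
[ 487.68775685 -181.82980622   52.79560812]
target [ 600.5 -227.2  198.7]
d [ 0.0082 -0.0928  0.0504] r [ 0.012  -0.0057  0.0093]
```

Call:
move_arm:
  series:
    - {"claw": 120,"dx": 0.008,"dy": -0.045,"dz": 0.0,"rx": 0.012,"ry": -0.006,"rz": 0.009}
    - {"claw": 120,"dx": 0.008,"dy": -0.093,"dz": 0.01,"rx": 0.012,"ry": -0.006,"rz": 0.009}
    - {"claw": 120,"dx": 0.008,"dy": -0.093,"dz": 0.03,"rx": 0.012,"ry": -0.006,"rz": 0.009}
    - {"claw": 120,"dx": 0.008,"dy": -0.093,"dz": 0.05,"rx": 0.012,"ry": -0.006,"rz": 0.009}
    - {"claw": 120,"dx": 0.008,"dy": -0.093,"dz": 0.05,"rx": 0.012,"ry": -0.006,"rz": 0.009}

```text
clock: 7.75
tool_pos: [600.5, -227.9, 196.8]
tcp_rot: [0.179, 0.917, -0.068, 0.351]
force: [-0.3, -0.0, -0.3]
gripper_width: 56.1
```

Call:
move_arm:
  series:
    - {"claw": 120,"dx": 0,"dy": 0,"dz": 0,"rx": 0,"ry": 0,"rz": 0}
    - {"claw": 120,"dx": 0,"dy": 0,"dz": 0,"rx": 0,"ry": 0,"rz": 0}

```text
clock: 7.95
tool_pos: [600.4, -227.2, 199.9]
tcp_rot: [0.178, 0.916, -0.069, 0.352]
force: [0.2, 0.8, -0.4]
gripper_width: 55.5
```

```bash
python3 -c "
from h import *
s=robot.state();C=cal('wrist')
im=robot.capture('wrist');cv2.imwrite('pics/w8.png',im[:,:,::-1])
crop('pics/w8.png','pics/w8c.png',180,190,340,340,5)
im=robot.capture('top');cv2.imwrite('pics/t8.png',im[:,:,::-1])
print(s['gripper_width'],s['tool_pos'],s['joint_velocities'].round(3),s['force'])
d,r=railgo(O2,YAW2,[188,0.3,27])
R=RR(YAW2);print(proj(C,np.array([R@p+O2 for p in [(180,0,13),(187,0,13),(180,7,13),(180,0,0)]])))
"
```

```text
55.53345720529363 [ 600.41561322 -227.17549841  199.91211058] [-0.003 -0.007  0.003  0.003 -0.003 -0.004] [ 0.23464391  0.80813663 -0.37034883]
target [ 600.5 -227.2  198.7]
d [0.0008 0.0001 0.0011] r [0.0004 0.002  0.0016]
[[259.3372417  228.15389554]
 [259.29815957 239.72233437]
 [272.18801774 228.15707973]
 [259.1609393  218.68475598]]
```

View pics/w8c.png

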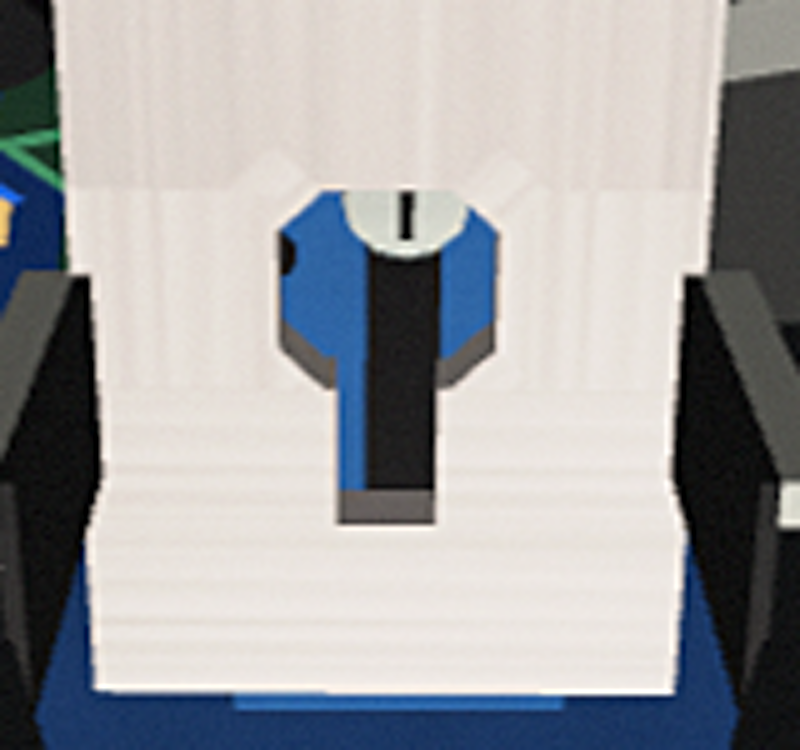

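View pics/t8.png

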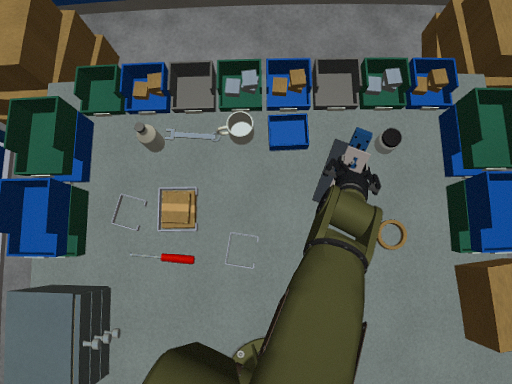

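Call:
move_arm:
  series:
    - {"claw": 120,"dx": 0,"dy": 0.001,"dz": 0.01,"rx": 0,"ry": 0.002,"rz": 0.002}
    - {"claw": 120,"dx": 0,"dy": 0.001,"dz": 0.016,"rx": 0,"ry": 0.002,"rz": 0.002}
    - {"claw": 120,"dx": 0,"dy": 0.001,"dz": 0.016,"rx": 0,"ry": 0.002,"rz": 0.002}
    - {"claw": 120,"dx": 0,"dy": 0.001,"dz": 0.016,"rx": 0,"ry": 0.002,"rz": 0.002}

```text
clock: 8.45
tool_pos: [610.6, -230.7, 186.7]
tcp_rot: [0.179, 0.917, -0.068, 0.351]
force: [-0.4, -0.5, -0.4]
gripper_width: 55.8
```

```bash
python3 -c "
from h import *
s=robot.state();C=cal('wrist')
im=robot.capture('wrist');cv2.imwrite('pics/w9.png',im[:,:,::-1])
crop('pics/w9.png','pics/w9c.png',180,190,340,340,5)
print(s['gripper_width'],s['tool_pos'],s['joint_velocities'].round(3),s['force'])
d,r=railgo(O2,YAW2,[188.5,1.1,9])
R=RR(YAW2);print(proj(C,np.array([R@p+O2 for p in [(180,0,13),(187,0,13),(180,7,13),(180,0,0)]])))
"
```

```text
55.823036453801684 [ 610.61112091 -230.74745724  186.70510279] [-0.002 -0.01   0.003 -0.002 -0.001 -0.001] [-0.40698619 -0.52137534 -0.35872453]
target [ 612.3 -231.2  185.6]
d [-0.0004  0.0003  0.0022] r [ 0.     -0.0014 -0.0006]
[[258.51822479 244.26263726]
 [258.51822096 256.78085667]
 [272.67074748 244.23984733]
 [258.3957274  232.80642138]]
```

View pics/w9c.png

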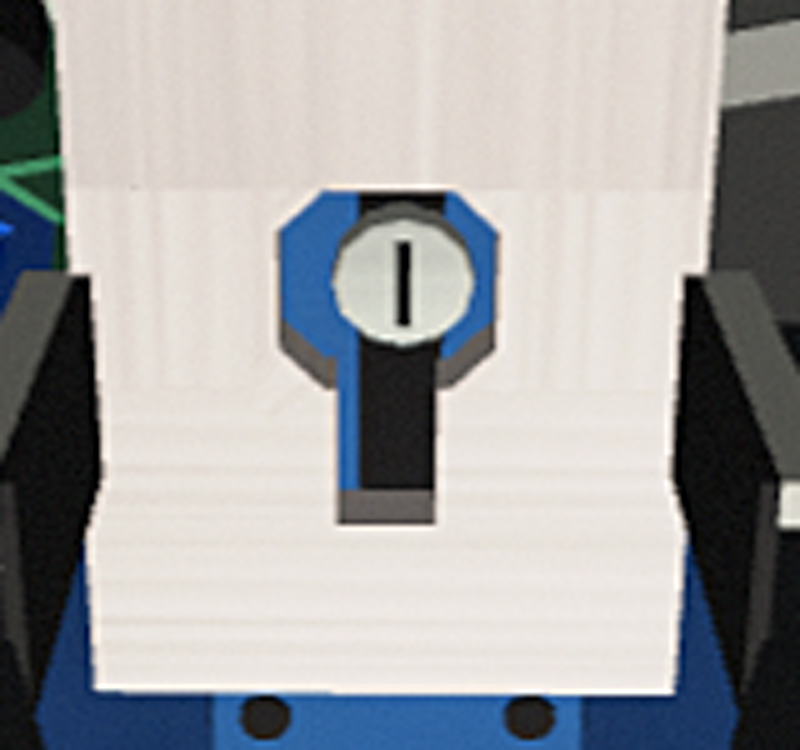

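```bash
python3 -c "
from h import *
c=robot.calibration('wrist');W=np.linalg.inv(c['tool_from_camera']);C=(c['mtx'],c['k1'],W[:3,:3],W[:3,3])
X=np.array([[8,0,-9],[18.5,0,-9],[-2.5,0,-9],[8,-10.5,-9],[8,10.5,-9],[-18,0,-9],[-38.5,0,-9],[-18,0,-3],[18.5,0,-3]],float)
p=proj(C,X); print(p.round(1),((p-[180,190]+.5)*5).round(0))
"
```

```text
[[260.4 251.1]
 [260.4 230.9]
 [260.3 270.4]
 [238.2 251.1]
 [282.5 251.1]
 [260.2 297.3]
 [260.1 330.5]
 [260.1 290. ]
 [260.3 225.5]] [[404. 308.]
 [405. 207.]
 [404. 404.]
 [293. 308.]
 [515. 308.]
 [404. 539.]
 [403. 705.]
 [403. 503.]
 [404. 180.]]
```

Call:
move_arm:
  series:
    - {"claw": 120,"dx": -0.002,"dy": 0.0015,"dz": 0.0,"rx": 0,"ry": 0,"rz": 0}
    - {"claw": 120,"dx": -0.002,"dy": 0.0015,"dz": 0.003,"rx": 0,"ry": 0,"rz": 0}
    - {"claw": 120,"dx": -0.002,"dy": 0.0015,"dz": 0.006,"rx": 0,"ry": 0,"rz": 0}
    - {"claw": 120,"dx": -0.002,"dy": 0.0015,"dz": 0.006,"rx": 0,"ry": 0,"rz": 0}

```text
clock: 8.9
tool_pos: [616.3, -231.5, 183.6]
tcp_rot: [0.179, 0.917, -0.068, 0.351]
force: [-0.7, 0.7, -0.9]
gripper_width: 55.7
```

```bash
python3 -c "
from h import *
s=robot.state();C=cal('wrist')
im=robot.capture('wrist');cv2.imwrite('pics/w10.png',im[:,:,::-1])
crop('pics/w10.png','pics/w10c.png',180,190,340,340,5)
print(s['gripper_width'],s['tool_pos'],s['joint_velocities'].round(3),s['force'])
d,r=railgo(O2,YAW2,[188.5,1.1,4])
"
```

```text
55.66023216332723 [ 616.34275597 -231.47760811  183.57422224] [ 0.001 -0.007  0.004 -0.003  0.003  0.   ] [-0.68863969  0.72466382 -0.94893999]
target [ 615.4 -232.4  181.9]
d [ 0.0015 -0.0012  0.001 ] r [ 0.0001 -0.0016 -0.0007]
```

View pics/w10c.png

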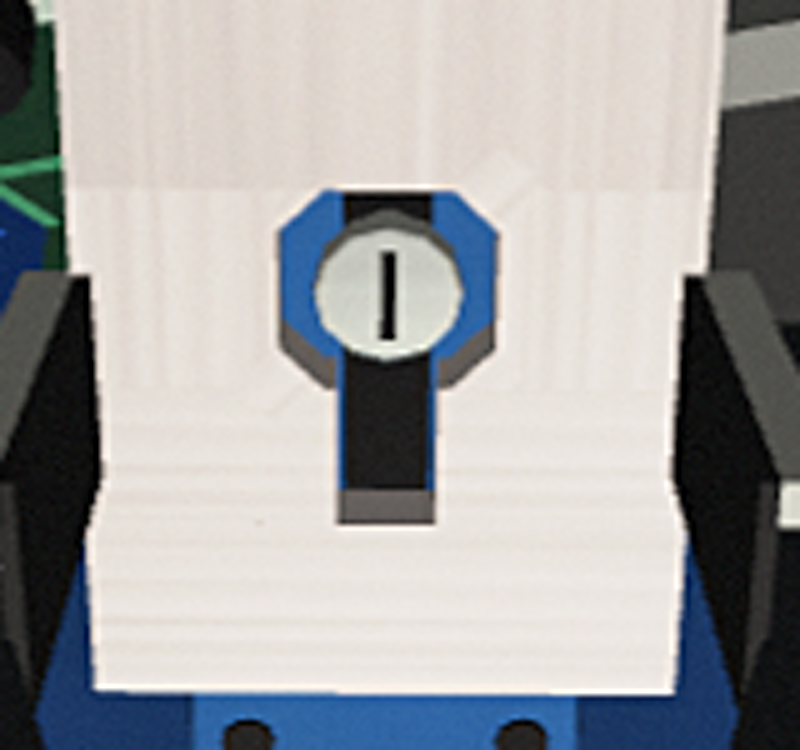

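Call:
move_arm:
  series:
    - {"claw": 120,"dx": 0,"dy": 0,"dz": 0.003,"rx": 0,"ry": 0,"rz": 0}
    - {"claw": 120,"dx": 0,"dy": 0,"dz": 0.005,"rx": 0,"ry": 0,"rz": 0}
    - {"claw": 120,"dx": 0,"dy": 0,"dz": 0.005,"rx": 0,"ry": 0,"rz": 0}

```text
clock: 9.25
tool_pos: [619.2, -232.7, 180.5]
tcp_rot: [0.179, 0.917, -0.068, 0.351]
force: [-8.1, 3.2, 4.1]
gripper_width: 56.1
```

Call:
move_arm:
  series:
    - {"claw": 120,"dx": 0,"dy": 0,"dz": 0.001,"rx": 0,"ry": 0,"rz": 0}
    - {"claw": 120,"dx": 0,"dy": 0,"dz": 0.001,"rx": 0,"ry": 0,"rz": 0}

```text
clock: 9.45
tool_pos: [619.4, -232.8, 180.4]
tcp_rot: [0.179, 0.917, -0.068, 0.351]
force: [-25.6, 10.2, 16.6]
gripper_width: 56.2
```

Call:
move_arm:
  series:
    - {"claw": 120,"dx": 0,"dy": 0,"dz": 0.001,"rx": 0,"ry": 0,"rz": 0}
    - {"claw": 120,"dx": 0,"dy": 0,"dz": 0.001,"rx": 0,"ry": 0,"rz": 0}

```text
clock: 9.65
tool_pos: [619.5, -232.8, 180.3]
tcp_rot: [0.179, 0.917, -0.068, 0.351]
force: [-43.6, 15.8, 30.3]
gripper_width: 56.1
```

```bash
python3 -c "
from h import *
s=robot.state()
im=robot.capture('wrist');cv2.imwrite('pics/w11.png',im[:,:,::-1])
crop('pics/w11.png','pics/w11c.png',180,190,340,340,5)
print(s['gripper_width'],s['tool_pos'],s['force'],(RR(YAW2).T@s['force']).round(1),s['wrist_torque'],RR(YAW2).T@(s['tool_pos']-O2))
"
```

```text
56.06533399588343 [ 619.51345827 -232.80496068  180.30289501] [-43.63424146  15.80733985  30.34083583] [-14.2  -1.7  53.6] [ 0.51171151  2.88288056 -0.60563025] [190.34028351   2.26465337   0.19481743]
```

View pics/w11c.png

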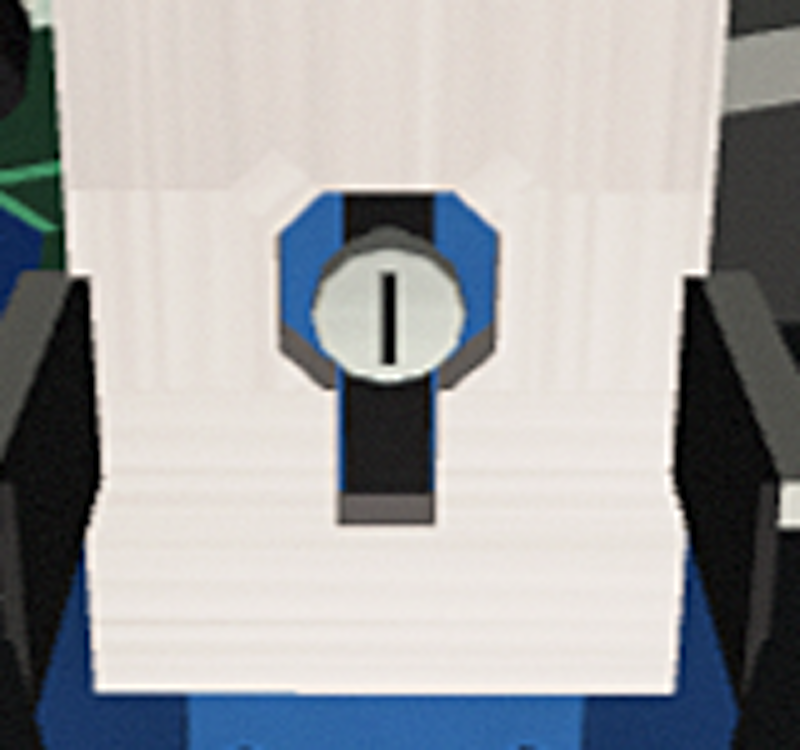

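Call:
move_arm:
  series:
    - {"claw": 120,"dx": 0,"dy": 0,"dz": -0.0018,"rx": 0,"ry": 0,"rz": 0}
    - {"claw": 120,"dx": 0.003,"dy": 0,"dz": -0.0018,"rx": 0,"ry": 0,"rz": 0}
    - {"claw": 120,"dx": 0.007,"dy": 0,"dz": -0.0018,"rx": 0,"ry": 0,"rz": 0}
    - {"claw": 120,"dx": 0.01,"dy": 0,"dz": -0.0018,"rx": 0,"ry": 0,"rz": 0}
    - {"claw": 120,"dx": 0.01,"dy": 0,"dz": -0.0018,"rx": 0,"ry": 0,"rz": 0}

```text
clock: 10.2
tool_pos: [613.0, -230.2, 174.4]
tcp_rot: [0.179, 0.916, -0.069, 0.352]
force: [-6.7, 2.6, 8.6]
gripper_width: 55.7
```

```bash
python3 -c "
from h import *
s=robot.state()
im=robot.capture('wrist');cv2.imwrite('pics/w12.png',im[:,:,::-1])
crop('pics/w12.png','pics/w12c.png',180,190,340,340,5)
print(s['gripper_width'],s['tool_pos'],s['force'],(RR(YAW2).T@s['force']).round(1),s['wrist_torque'],RR(YAW2).T@(s['tool_pos']-O2))
"
```

```text
55.74414812292091 [ 612.9824377  -230.19514976  174.41126651] [-6.65821782  2.58260366  8.62745564] [ 0.5 -0.1 11.2] [-0.12771357  0.29727981 -0.11471557] [181.17141906   2.23063759   0.52253192]
```

View pics/w12c.png

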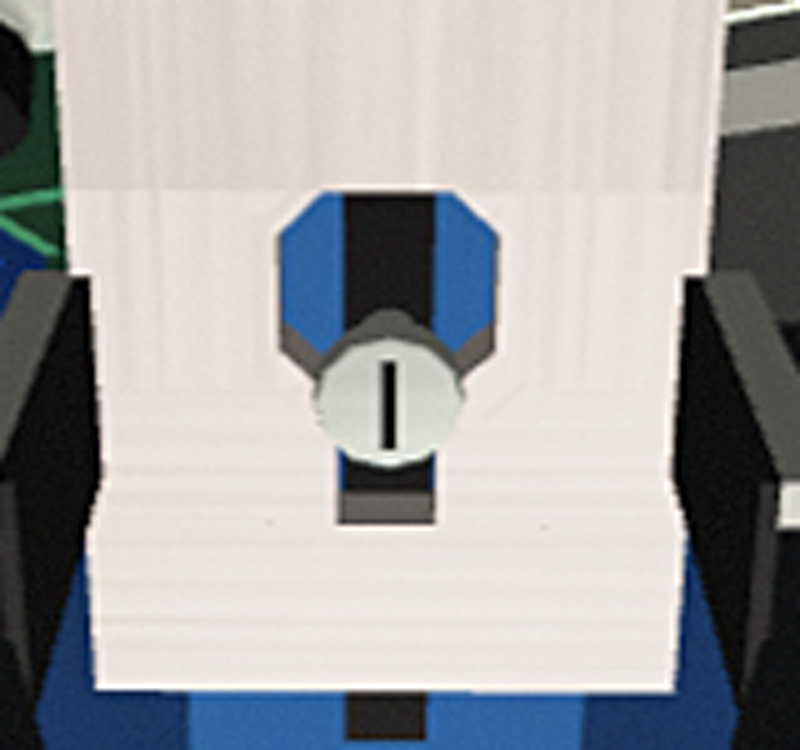

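Head now engages over the slot (head at (389,402) in the crop, over the funnel). I'll keep pulling.

Call:
move_arm:
  series:
    - {"claw": 120,"dx": 0.004,"dy": 0,"dz": 0,"rx": 0,"ry": 0,"rz": 0}
    - {"claw": 120,"dx": 0.008,"dy": 0,"dz": 0,"rx": 0,"ry": 0,"rz": 0}
    - {"claw": 120,"dx": 0.011,"dy": 0,"dz": 0,"rx": 0,"ry": 0,"rz": 0}
    - {"claw": 120,"dx": 0.011,"dy": 0,"dz": 0,"rx": 0,"ry": 0,"rz": 0}

```text
clock: 10.65
tool_pos: [605.4, -227.1, 167.1]
tcp_rot: [0.179, 0.916, -0.069, 0.352]
force: [-5.7, 1.6, 8.7]
gripper_width: 55.9
```

Call:
move_arm:
  series:
    - {"claw": 120,"dx": 0.001,"dy": 0,"dz": 0,"rx": 0,"ry": 0,"rz": 0}
    - {"claw": 120,"dx": 0.002,"dy": 0,"dz": 0,"rx": 0,"ry": 0,"rz": 0}

```text
clock: 10.85
tool_pos: [604.4, -226.7, 166.1]
tcp_rot: [0.179, 0.916, -0.069, 0.353]
force: [-2.9, 0.1, 8.2]
gripper_width: 56.1
```

```bash
python3 -c "
from h import *
s=robot.state()
im=robot.capture('wrist');cv2.imwrite('pics/w13.png',im[:,:,::-1])
crop('pics/w13.png','pics/w13c.png',180,190,340,340,5)
print(s['gripper_width'],s['tool_pos'],s['force'],(RR(YAW2).T@s['force']).round(1),s['wrist_torque'],RR(YAW2).T@(s['tool_pos']-O2))
"
```

```text
56.145947484917016 [ 604.37534506 -226.71397235  166.08903998] [-2.94700484  0.05489848  8.24261881] [ 3.5 -1.1  8. ] [-0.3043396  -0.15861277 -0.10887501] [168.70308798   2.22451508   0.55040725]
```

View pics/w13c.png

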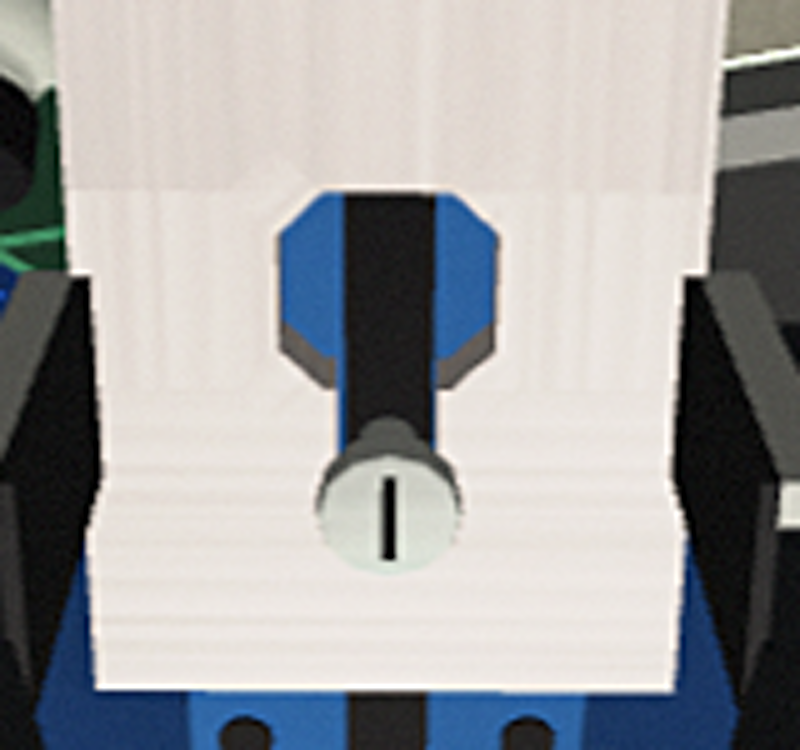

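Call:
move_arm:
  series:
    - {"claw": 120,"dx": 0.001,"dy": 0,"dz": 0,"rx": 0,"ry": 0,"rz": 0}
    - {"claw": 120,"dx": 0.0015,"dy": 0,"dz": 0,"rx": 0,"ry": 0,"rz": 0}

```text
clock: 11.1
tool_pos: [603.4, -226.3, 165.1]
tcp_rot: [0.179, 0.916, -0.069, 0.353]
force: [-2.1, 2.1, 9.7]
gripper_width: 55.8
```

```bash
python3 -c "
from h import *
s=robot.state()
print(s['gripper_width'],s['tool_pos'],(RR(YAW2).T@s['force']).round(1),s['wrist_torque'],RR(YAW2).T@(s['tool_pos']-O2))
"
```

```text
55.754089111536125 [ 603.35832698 -226.34037919  165.12528672] [4.5 1.1 9.1] [-0.27782768 -0.10703903 -0.10487274] [167.25347668   2.1888102    0.5587852 ]
```

Call:
move_arm:
  series:
    - {"claw": 120,"dx": 0.001,"dy": 0,"dz": 0,"rx": 0,"ry": 0,"rz": 0}
    - {"claw": 120,"dx": 0.0015,"dy": 0,"dz": 0,"rx": 0,"ry": 0,"rz": 0}

```text
clock: 11.3
tool_pos: [602.3, -225.9, 164.1]
tcp_rot: [0.179, 0.916, -0.069, 0.353]
force: [-1.3, 0.6, 7.5]
gripper_width: 55.9
```

```bash
python3 -c "
from h import *
s=robot.state()
print(s['gripper_width'],s['tool_pos'],(RR(YAW2).T@s['force']).round(1),s['wrist_torque'],RR(YAW2).T@(s['tool_pos']-O2))
"
```

```text
55.918768153708704 [ 602.34128706 -225.88997178  164.11787546] [3.9 0.1 6.5] [-0.31062195 -0.28244714 -0.13975364] [165.75319897   2.22428845   0.55403576]
```

Call:
move_arm:
  series:
    - {"claw": 120,"dx": 0.001,"dy": 0,"dz": 0,"rx": 0,"ry": 0,"rz": 0}
    - {"claw": 120,"dx": 0.0015,"dy": 0,"dz": 0,"rx": 0,"ry": 0,"rz": 0}

```text
clock: 11.5
tool_pos: [602.0, -225.8, 163.9]
tcp_rot: [0.179, 0.915, -0.069, 0.354]
force: [7.0, -1.6, 6.9]
gripper_width: 56.1
```

```bash
python3 -c "
from h import *
s=robot.state()
print(s['gripper_width'],s['tool_pos'],(RR(YAW2).T@s['force']).round(1),s['wrist_torque'],RR(YAW2).T@(s['tool_pos']-O2))
im=robot.capture('wrist');cv2.imwrite('pics/w14.png',im[:,:,::-1])
crop('pics/w14.png','pics/w14c.png',180,190,340,340,5)
"
```

```text
56.1237053052645 [ 602.0220166  -225.76339635  163.89227046] [9.9 1.2 0.4] [-0.49150869 -1.24952709  0.07490077] [165.34701713   2.22169342   0.61618205]
```

View pics/w14c.png

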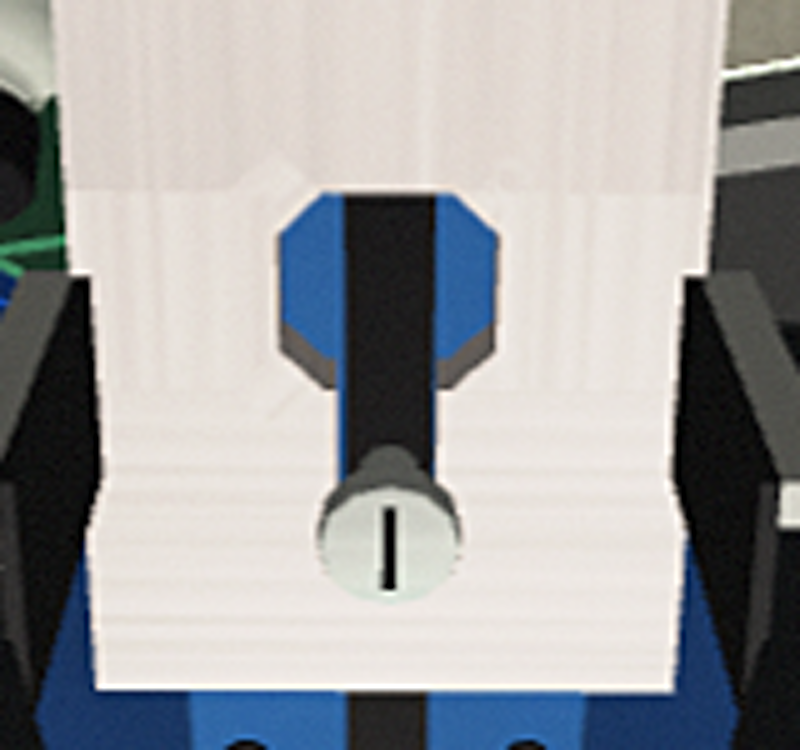

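Call:
move_arm:
  series:
    - {"claw": 120,"dx": -0.0008,"dy": 0,"dz": 0,"rx": 0,"ry": 0,"rz": 0}
    - {"claw": 60,"dx": -0.0008,"dy": 0,"dz": 0,"rx": 0,"ry": 0,"rz": 0}
    - {"claw": 0,"dx": -0.0008,"dy": 0,"dz": 0,"rx": 0,"ry": 0,"rz": 0}
    - {"claw": 0,"dx": -0.0008,"dy": 0,"dz": 0,"rx": 0,"ry": 0,"rz": 0}
    - {"claw": 0,"dx": -0.0008,"dy": 0,"dz": 0,"rx": 0,"ry": 0,"rz": 0}
  newtons: 30

```text
clock: 12.05
tool_pos: [601.0, -225.2, 162.0]
tcp_rot: [0.179, 0.917, -0.068, 0.351]
force: [-0.3, 0.6, -0.8]
gripper_width: 85.6
```

```bash
python3 -c "
from h import *
s=robot.state()
print(s['gripper_width'],s['tool_pos'],(RR(YAW2).T@s['force']).round(1))
im=robot.capture('wrist');cv2.imwrite('pics/w15.png',im[:,:,::-1])
"
```

```text
85.60381638182996 [ 600.99777374 -225.21791485  161.98060935] [-0.9  0.4 -0.3]
```

View pics/w15.png

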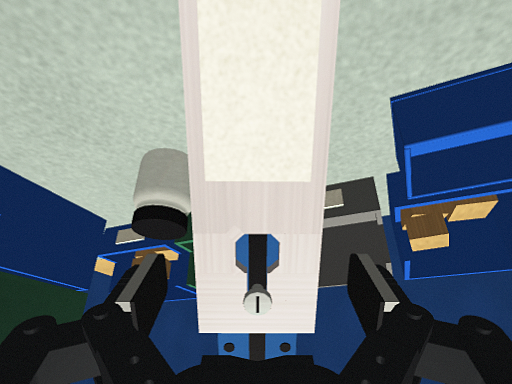

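The plate hangs straight on the screw and the gripper is open and clear. I'll retract along the tool axis and check.

Call:
move_arm:
  series:
    - {"claw": 0,"dx": 0,"dy": 0,"dz": -0.02,"rx": 0,"ry": 0,"rz": 0}
    - {"claw": 0,"dx": 0,"dy": 0,"dz": -0.06,"rx": 0,"ry": 0,"rz": 0}
    - {"claw": 0,"dx": 0,"dy": 0,"dz": -0.1,"rx": 0,"ry": 0,"rz": 0}
    - {"claw": 0,"dx": 0,"dy": 0,"dz": -0.12,"rx": 0,"ry": 0,"rz": 0}
    - {"claw": 0,"dx": 0,"dy": 0,"dz": -0.12,"rx": 0,"ry": 0,"rz": 0}

```text
clock: 12.6
tool_pos: [526.4, -195.0, 254.2]
tcp_rot: [0.179, 0.916, -0.069, 0.353]
force: [0.5, 0.1, 0.4]
gripper_width: 85.4
```

```bash
python3 -c "
from h import *
s=robot.state()
print(s['tool_pos'],s['force'],s['joint_velocities'].round(3))
C=cal('wrist')
for n in ['wrist','scene','top']:
    im=robot.capture(n);cv2.imwrite(f'pics/{n}16.png',im[:,:,::-1])
crop('pics/scene16.png','pics/s16c.png',130,130,400,270,3)
R=RR(YAW2)
for z in (0,6): print(proj(C,np.array([R@p+O2 for p in [(180+3+20.5-.5,30,z),(203,-30,z),(18,30,z),(18,-30,z)]])).round(0).tolist())
"
```

```text
[ 526.44602305 -195.0132198   254.23982082] [0.46304798 0.11963312 0.41421655] [-0.001  0.077 -0.005  0.006 -0.044 -0.004]
[[289.0, 224.0], [223.0, 225.0], [297.0, -8.0], [214.0, -8.0]]
[[290.0, 227.0], [223.0, 227.0], [298.0, -11.0], [213.0, -11.0]]
```

View pics/wrist16.png

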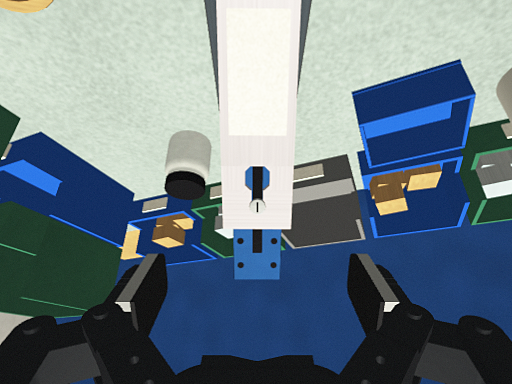

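View pics/s16c.png

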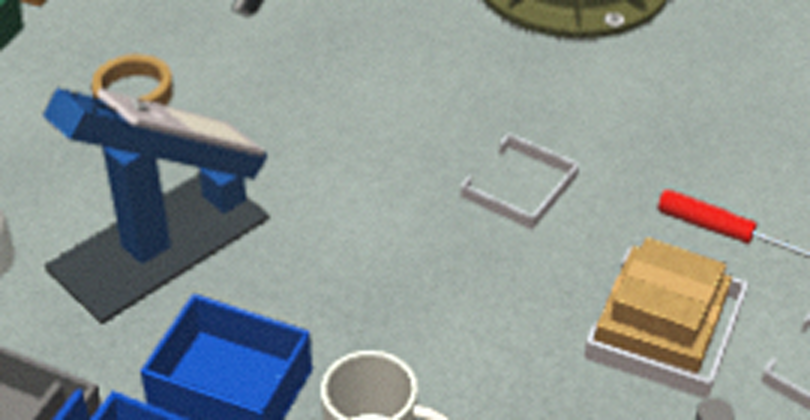

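View pics/top16.png

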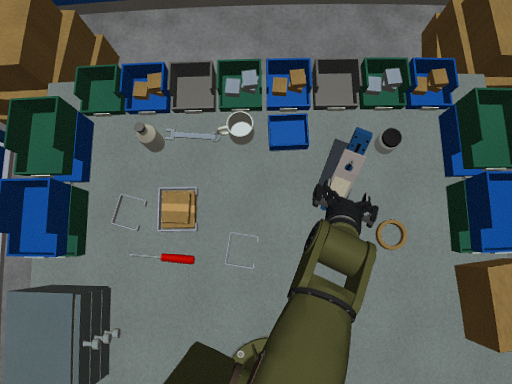

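```bash
python3 -c "
from h import *
crop('pics/scene16.png','pics/s16d.png',140,145,230,210,8)"
```

```text
(no output)
```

View pics/s16d.png

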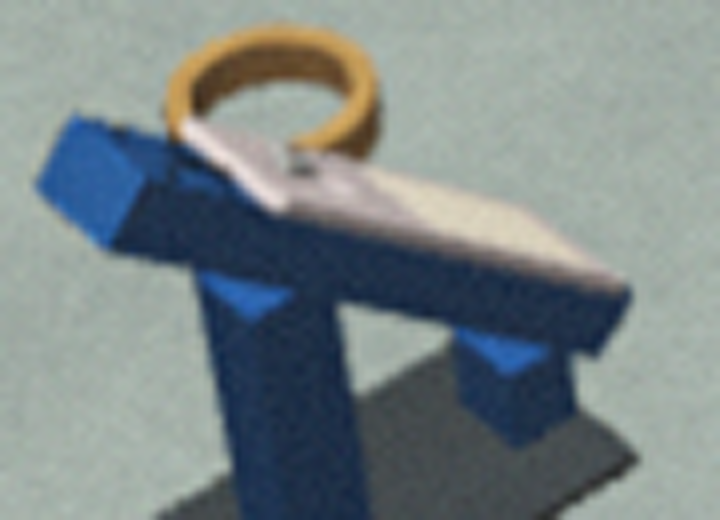

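Call:
move_arm:
  series:
    - {"claw": 0,"dx": 0,"dy": 0,"dz": 0,"rx": 0,"ry": 0,"rz": 0}
    - {"claw": 0,"dx": 0,"dy": 0,"dz": 0,"rx": 0,"ry": 0,"rz": 0}
    - {"claw": 0,"dx": 0,"dy": 0,"dz": 0,"rx": 0,"ry": 0,"rz": 0}

```text
clock: 13.05
tool_pos: [526.9, -195.2, 250.8]
tcp_rot: [0.179, 0.917, -0.068, 0.351]
force: [0.1, 0.0, -1.0]
gripper_width: 85.2
```

```bash
python3 -c "
from h import *
print(robot.finish_job())"
```

```text
the job is handed in; nothing more can be done
None
```

The plate is hanging on the screw of the leaning blue upright, and I handed the job in at about 13 s. No verdict was reported.

**What I did:**
- I gripped the plate across its 60 mm width and slid it about 140 mm out of the nest's front, from under the cartons.
- I lined the round hole up with the screw head using the wrist camera and lowered the plate onto the upright's face.
- I pulled it down the slope about 25 mm until it locked, at about 10 N of resistance. Then I opened the gripper and backed off 120 mm.

**Last checks:**
- **Plate:** the final pictures show it released, label out and keyhole end up. It is centred and parallel to the upright, with no gap visible beneath it.
- **Cartons:** they are still stacked upright in the nest.
- **Other things:** nothing appears to have moved.

**Disagreements:**
- The gripper read about 56 mm while holding the 60 mm plate. I put this down to the pads giving at the fingertips.
- TCP readings varied by 1–2 mm, so I did the final alignment from the wrist pictures.
- The first press onto the face briefly reached about 54 N at the wrist, through the held plate. I then eased it to about 11 N.

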